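# Hook the wide arm into the slotted stand until it locks

## Task

Put the wider of the two steel hook-on arms up on the grey slotted stand: hook both claws on its back into the slots of the two uprights and press it down until it is fully home and the spring catch has snapped out over its back plate, then let go. Leave the narrow arm where it is.

Things in the scene. Friction and masses are not known exactly. Their poses are not given: they have to be found in the camera images.
- wide_arm_grip (a point): Where to grip the wide arm (bare steel, loose, 0.22 kg, stands upright, blade along its x): middle of its blade, which is 14 mm thick (y), 44 mm high, with a lip 56 mm high at the tip. This point is 22 mm above the arm's underside, 60 mm in front (-x) of the rear face of its back plate, 45 mm from the tip. +x points to the back plate and claws, +z up.
- wide_arm_back (a point): Middle of the lower edge of the wide arm's back plate, on its rear face; same axes. The plate is 110 wide (y), 64 high, 5 thick. Two claws stand out behind it (+x) at y = +40 and -40, each 10 wide: a neck at z 30 to 38 with a down-turned lip behind it, reaching 16 back and down to z 16; the gap between plate and lip narrows from 10 at the tip to 6 at the neck. All mm.
- stand_slots (a point): On the fixed grey stand, where wide_arm_back comes to lie (axes parallel) when hung: 50 mm above the worktop, midway between the uprights, in the plane of their front faces. +x points into the stand. Uprights at y = +40 and -40, 40 wide, front 4 thick, top at z +80. Each has one slot 32 wide (y), z +30 to +72; claws pass freely with the arm 14 to 34 above its hung height, best 24. All mm.
- narrow_arm_grip (a point): Middle of the blade of the narrow arm (bare steel, loose, like the wide one but back plate 60 mm wide, 75 mm long, claws 36 mm apart), 22 mm above its underside; to be left alone. Mind the room's fixed things (m): letter trays 0.18 high over x > 0.465, y 0.28 to 0.555; paper punch over x 0.27 to 0.465, y -0.33 to 0.14 with bar 0.105 and lever 0.26 high, both at x < 0.42; shelf 0.54 up over x > 0.58.
- catch (a joint): Spring catch between the uprights: steel tongue 28 mm wide, 10 mm high, underside 67.5 mm above stand_slots, standing 10 mm out in front of the uprights. 0 = fully out, grows to 0.012 m as it is pushed in (+x) with 1.5 to 3 N. The back plate pushes it in as the claws enter; it springs out over the plate's top edge when the arm is fully down, and then blocks lifting.

How it is judged:
By the outcome, as a careful person would: the job done as asked, in the order asked, and still so for the second after the job is handed in, with the robot touching nothing.
It also fails if it takes over 32 s, if anything falls off the work surface, if the arm or the gripper's body presses on something with over 40 N, if the wrist force passes 120 N, or if a joint passes its speed limit or range.

## Robot

A 6-joint arm with a two-finger parallel gripper is mounted at the origin on a cart in front of the work surface, level with it; the furniture and walls round the work are solid. World frame = base frame: x ahead of the robot, y to its left, z up, the work surface at z = 0. Lengths are in m, angles in rad, forces in N, time in s.
With the tool pointing down it reaches from about 0.35 to 0.875 m from the base axis. Payload 15.5 kg.
Tool frame: the origin (TCP) lies at the very end of the fingers, on their centre line; the grasp point (between the pads) lies 19 mm behind it (ctrl.grasp_offset is the z of the grasp point in the tool frame, in m); z points along the fingers, x is the direction in which the jaws open and shut, and the axes are right-handed (so a half turn about z gives the same grasp; the last joint's range is limited). The gripper opens to 85 mm and grips with 20 to 120 N. Pads are 22 mm wide; open, the fingers measure 114 mm over their backs; the gripper's body (76 mm by 85 mm) begins 54 mm behind the grasp point. The pads swing forward as they close: fully open they stand 13 mm farther back than shut.
Start: joints at [1.107, 0.494, 1.345, -0, 1.302, -0.096], TCP at [0.225, 0.583, 0.231] pointing down, gripper open.
Joint ranges: [-2.91, 2.91], [-0.82, 2.16], [0.22, 2.67], [-1.22, 4.37], [0.12, 2.79], [-3.08, 3.08]. Speed limits (rad/s): [1.89, 1.89, 2.57, 3.01, 3.01, 3.01].

## Interface

Orientations are given as a rotation vector (axis times angle).
In Python, from station import ctrl gives the robot as it stands. Calls block until the motion is done:
- ctrl.move_ptp(position, orientation): joint-space move of the TCP to a pose.
- ctrl.move_straight(position, rot=None, v=0.15): straight line of the TCP; rot=None keeps the orientation; v is the mean speed in m/s.
- ctrl.set_joints(angles): joint-space move.
- ctrl.open() and ctrl.grab(force=None): open the fingers fully, or close them until they stop; force is the grip in N (None keeps the last).
- ctrl.hold(seconds).
- ctrl.ik(position, orientation): joint angles nearest the present ones, or None.
- ctrl.grab_frame(name): name is "scene" or "top" or "wrist"; returns the picture (480x640x3 uint8, red, green, blue); there is no depth.
- ctrl.camera_params(name): a dict with "camera_matrix" (3x3 intrinsics, pixels), "cam_to_world" (4x4, takes a point from camera to world coordinates). Camera axes: x right, y up, looking along -z (the intrinsics and any distortion apply to the point x, -y, -z); pixel columns grow to the right and rows downward; lengths in m; the calibration is good to about 2 mm. The wrist camera is an equidistant fisheye: a pixel r from the principal point sees the ray r / f radians off the axis. A picture is of the moment at which its call begins: read the wrist's pose just before it. camera_params takes no time and is no camera call; for the wrist camera it gives the pose at the moment of the call.
A pose or a line that the arm cannot do raises ctrl.Unreachable and nothing moves.
- ctrl.sign_off(): hands the job in, once; it reports no verdict.
Trained networks look in the newest picture that a camera, given by its name, has taken for a name from the list of things; names that differ only in an ending like _2 or _b are one class to them, and where a whole thing is asked for, a point or a joint stands for the part that bears it (a point fixed in the world has none). Each returns a list of dicts, best first, with "score" (0 to 1); they miss things now and then, are a little off and sometimes report something else, mostly with a low value. They report only what shows in the picture. A call takes as long as a camera call.
- ctrl.silhouettes(camera, name): "region" (480x640 bool, what is visible of it) and "location" ([column, row] in pixels, amid what is visible of it).
Readings, each from a call of its own:
- ctrl.current_time_s(): time.
- ctrl.current_qpos(): joint angles.
- ctrl.current_qvel(): joint speeds.
- ctrl.current_tau(): joint torques, N m.
- ctrl.current_position(): TCP position.
- ctrl.current_tcp_rot(): TCP orientation.
- ctrl.current_ft_force(): force on the tool from outside, world axes, zero at the start.
- ctrl.current_moment(): the same for the moment, N m.
- ctrl.current_width(): finger opening in m.
Only numpy, scipy, OpenCV 4.12 (cv2) and the standard library are available. Lean on these libraries where they do the work, as an engineer would, in place of code of your own. Each camera call takes 0.05 s, during which the arm holds its last target. There are 200 camera calls.

## Working session

There is one attempt and no reset: what is moved stays moved. The work goes in short steps, each a Python script; the robot and the scene stay as the last script left them, time stands still between calls to the robot, and variables do not carry over. Pictures are saved under pics/ and viewed, about 8 in all and at most 12, crops included, and the job is handed in when it is done.

```bash
ls; mkdir -p pics; python3 - <<'E'
from station import ctrl
import cv2,numpy as np
for c in ["scene","top"]:
    im=ctrl.grab_frame(c); cv2.imwrite(f"pics/{c}0.png",im[:,:,::-1])
    p=ctrl.camera_params(c); print(c,np.round(p["camera_matrix"],1).tolist(),np.round(p["cam_to_world"],3).tolist(),[k for k in p])
    for n in ["wide_arm_grip","narrow_arm_grip","stand_slots","catch"]:
        try:
            for r in ctrl.silhouettes(c,n)[:3]:
                ys,xs=np.where(r["region"]); print(n,round(r["score"],2),np.round(r["location"]),len(xs),xs.min(),xs.max(),ys.min(),ys.max())
        except Exception as e: print(n,e)
print(ctrl.current_time_s(),ctrl.grasp_offset,ctrl.current_tcp_rot())
E
```

```text
pics
scene [[437.5, 0.0, 317.9], [0.0, 437.5, 234.8], [0.0, 0.0, 1.0]] [[0.77, 0.465, -0.437, -0.024], [-0.638, 0.553, -0.536, -0.523], [-0.007, 0.691, 0.722, 0.9], [0.0, 0.0, 0.0, 1.0]] ['camera_matrix', 'cam_to_world']
wide_arm_grip 0.58 [245. 212.] 900 232 269 199 242
wide_arm_grip 0.45 [328. 202.] 59 325 334 195 203
narrow_arm_grip 0.71 [205. 184.] 439 188 218 170 197
stand_slots 0.61 [331. 212.] 1649 315 360 182 242
catch 0.46 [329. 202.] 36 325 333 196 201
top [[529.0, 0.0, 319.2], [0.0, 529.0, 243.5], [0.0, 0.0, 1.0]] [[0.025, 0.984, -0.178, 0.204], [-1.0, 0.024, -0.011, 0.061], [-0.007, 0.178, 0.984, 1.534], [0.0, 0.0, 0.0, 1.0]] ['camera_matrix', 'cam_to_world']
wide_arm_grip 0.57 [242. 268.] 472 217 255 250 293
narrow_arm_grip 0.83 [165. 272.] 347 153 177 262 292
stand_slots 0.75 [300. 209.] 1213 276 322 195 221
catch 0.44 [297. 209.] 48 293 302 206 211
0.5 -0.0187 [ 2.59016834e+00  1.77775972e+00 -1.10292853e-04]
```

```bash
python3 - <<'E'
import cv2
a=cv2.imread("pics/scene0.png")[150:270,160:400]; b=cv2.imread("pics/top0.png")[170:310,130:350]
cv2.imwrite("pics/sc.png",cv2.resize(a,None,fx=3.3,fy=3.3,interpolation=cv2.INTER_CUBIC)); cv2.imwrite("pics/tc.png",cv2.resize(b,None,fx=3.6,fy=3.6,interpolation=cv2.INTER_CUBIC))
E
```

```text
(no output)
```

View pics/sc.png

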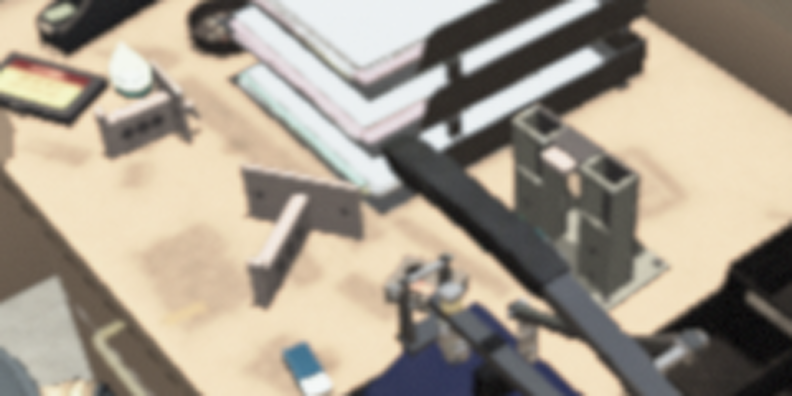

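View pics/tc.png

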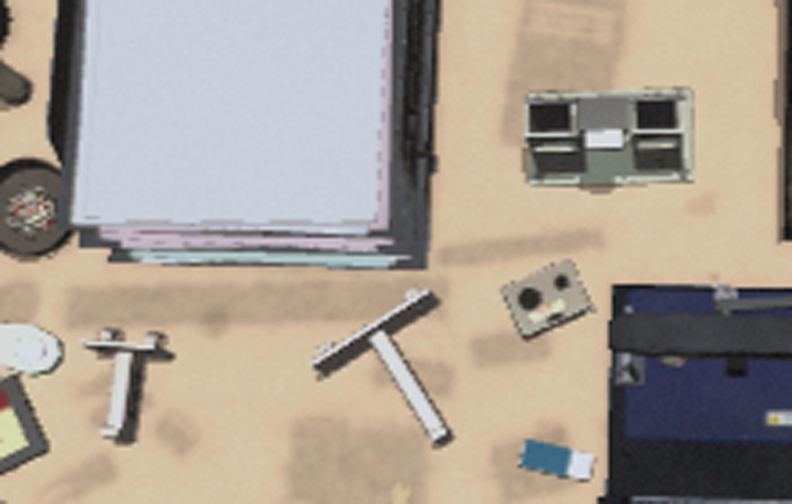

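The scene view shows the wide arm (full-frame about 245,212), with the narrow arm at 205,184 and the stand at 331,212. In the top view the wide arm's blade runs from the plate joint (about 235,263) to the tip (252,291), and the stand's uprights top out around row 207.

```bash
cat > h.py <<'E'
import numpy as np, cv2
from station import ctrl
from scipy.spatial.transform import Rotation as R
def world(c,px,z,P=None):
    P=P or ctrl.camera_params(c); K=P["camera_matrix"]; T=P["cam_to_world"]
    a=(np.array(px,float)-[K[0,2],K[1,2]])/[K[0,0],K[1,1]]
    if c=="wrist":
        r=np.hypot(*a); d=np.array([a[0]*np.sin(r)/r,-a[1]*np.sin(r)/r,-np.cos(r)])
    else: d=np.array([a[0],-a[1],-1])
    d=T[:3,:3]@d; o=T[:3,3]; return (o+d*(z-o[2])/d[2])
def proj(c,X,P=None):
    P=P or ctrl.camera_params(c); K=P["camera_matrix"]; T=P["cam_to_world"]
    p=T[:3,:3].T@(np.array(X)-T[:3,3]); v=np.array([p[0],-p[1],-p[2]])
    if c=="wrist":
        n=np.hypot(v[0],v[1]); a=v[:2]/n*np.arctan2(n,v[2])
    else: a=v[:2]/v[2]
    return a*[K[0,0],K[1,1]]+[K[0,2],K[1,2]]
def rot(yaw,flip=0):
    # tool z down, tool x (jaws) along arm y; yaw = direction of arm +x
    c,s=np.cos(yaw),np.sin(yaw); x=np.array([-s,c,0])*(-1 if flip else 1); z=np.array([0,0,-1.]); 
    return R.from_matrix(np.c_[x,np.cross(z,x),z]).as_rotvec()
E
python3 - <<'E'
from h import *
f=lambda x,y:(x/3.6+130-.36,y/3.6+170-.36)
g=lambda x,y:(x/3.3+160-.35,y/3.3+150-.35)
for n,p,z in [("tip",(440,436),.056),("joint",(377,335),.044),("plL",(315,362),.064),("plR",(432,293),.064),("upLf",(527,134),.13),("upLf2",(580,134),.13),("upRf",(634,134),.13),("upRf2",(691,134),.13),("catch",(603,139),.1275)]:
    print(n,np.round(world("top",f(*p),z),3))
for n,p,z in [("tip",(262,268),.056),("plL",(243,167),.064),("plR",(363,208),.064),("upLf",(515,122),.13),("upRf",(582,158),.13),("upRf2",(618,186),.13)]:
    print(n,np.round(world("scene",g(*p),z),3))
print(ctrl.camera_params("wrist")["cam_to_world"].round(3).tolist())
T=ctrl.current_position(),R.from_rotvec(ctrl.current_tcp_rot()).as_matrix(); W=ctrl.camera_params("wrist")["cam_to_world"]
print(np.round(T[1].T@(W[:3,3]-T[0]),3),np.round(T[1].T@W[:3,:3],3))
E
```

```text
tip [0.332 0.262 0.056]
joint [0.411 0.318 0.044]
plL [0.386 0.361 0.064]
plR [0.443 0.273 0.064]
upLf [0.556 0.197 0.13 ]
upLf2 [0.557 0.157 0.13 ]
upRf [0.558 0.116 0.13 ]
upRf2 [0.559 0.073 0.13 ]
catch [0.554 0.139 0.127]
tip [0.333 0.25  0.056]
plL [0.383 0.358 0.064]
plR [0.433 0.248 0.064]
upLf [0.553 0.191 0.13 ]
upRf [0.566 0.122 0.13 ]
upRf2 [0.565 0.079 0.13 ]
[[0.36, -0.901, -0.241, 0.163], [0.933, 0.348, 0.093, 0.607], [0.0, -0.258, 0.966, 0.374], [0.0, 0.0, 0.0, 1.0]]
[ 0.    -0.066 -0.143] [[ 1.     0.    -0.   ]
 [ 0.    -0.966 -0.258]
 [-0.     0.258 -0.966]]
```

```bash
python3 - <<'E'
from h import *
from scipy.optimize import least_squares
np.set_printoptions(precision=3,suppress=True)
D=[]
for x in (.4,.5,.6,.7):
    for z in (.05,.2,.35):
        for f in (0,1):
            q=ctrl.ik([x,.135,z],rot(0.,f))
            if q is not None: D.append((np.hypot(x,.135),z,q[1],q[2],q[4],q[3]))
D=np.array(D); print(D[:4])
def res(p):
    L1,L2,a,h,Lt,e=p
    r=a+L1*np.sin(D[:,2])+L2*np.sin(D[:,2]+D[:,3])+e*np.cos(D[:,2]+D[:,3]); z=h-Lt+L1*np.cos(D[:,2])+L2*np.cos(D[:,2]+D[:,3])-e*np.sin(D[:,2]+D[:,3]); return np.r_[r-D[:,0],z-D[:,1]]
s=least_squares(res,[.4,.4,0,.3,.2,0]); print(s.x,s.cost, "h-Lt",s.x[3]-s.x[4])
for n,p,y in [("pick",[.367,.286,.003],.575),("dock",[.498,.135,.053],0.01),("hi",[.498,.135,.12],.01)]:
    for f in (0,1):
        for zz in (0,.1): 
            q=ctrl.ik(np.array(p)+[0,0,zz],rot(y,f)); print(n,f,q)
E
```

```text
[[ 0.422  0.05   0.533  2.022  0.587 -0.   ]
 [ 0.422  0.05   0.533  2.022  0.587 -0.   ]
 [ 0.422  0.2    0.253  1.859  1.029 -0.   ]
 [ 0.422  0.2    0.253  1.859  1.029 -0.   ]]
[ 0.594  0.384  0.004 -0.3   -0.222  0.117] 1.148747961888296e-06 h-Lt -0.07759183227391286
pick 0 [ 0.534  0.658  1.944 -0.     0.539 -1.612]
pick 0 [ 0.534  0.464  1.875 -0.     0.802 -1.612]
pick 1 [ 0.534  0.658  1.944 -0.     0.539  1.529]
pick 1 [ 0.534  0.464  1.875 -0.     0.802  1.529]
dock 0 [ 0.149  0.598  1.792 -0.     0.751 -1.432]
dock 0 [ 0.149  0.44   1.706 -0.     0.995 -1.432]
dock 1 [ 0.149  0.598  1.792 -0.     0.751  1.71 ]
dock 1 [ 0.149  0.44   1.706 -0.     0.995  1.71 ]
hi 0 [ 0.149  0.489  1.739 -0.     0.913 -1.432]
hi 0 [ 0.149  0.354  1.626 -0.     1.162 -1.432]
hi 1 [ 0.149  0.489  1.739 -0.     0.913  1.71 ]
hi 1 [ 0.149  0.354  1.626 -0.     1.162  1.71 ]
```

```bash
python3 - <<'E'
from h import *
np.set_printoptions(precision=4,suppress=True)
ctrl.move_ptp([.35,.275,.17],rot(.575,1))
P=ctrl.camera_params("wrist"); im=ctrl.grab_frame("wrist"); np.savez("w1.npz",**P)
im=im[:,:,::-1].copy(); cv2.imwrite("pics/w1.png",im)
for n in ["wide_arm_grip","stand_slots"]:
  for r in ctrl.silhouettes("wrist",n)[:2]:
    m=r["region"].astype(np.uint8); ys,xs=np.where(m); print(n,r["score"],r["location"],xs.min(),xs.max(),ys.min(),ys.max())
g=proj("wrist",[.367,.286,.044],P); print(g,P["camera_matrix"],ctrl.current_time_s())
E
```

```text
stand_slots 0.69 [587.6, 88.4] 506 639 24 166
[320.2883 203.8485] [[371.6483   0.     318.6226]
 [  0.     371.6483 238.9823]
 [  0.       0.       1.    ]] 2.15
```

View pics/w1.png

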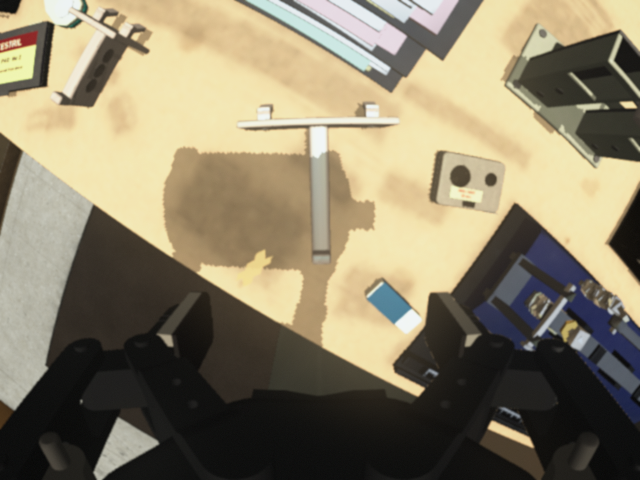

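The wrist view shows the wide arm well below the open jaws: plate top from (238,124) to (398,120), blade centreline (318,135) to (321,255), and the claws at the far side.

```bash
python3 - <<'E'
from h import *
np.set_printoptions(precision=4,suppress=True)
P=dict(np.load("w1.npz"))
a=world("wrist",(238,123),.064,P);b=world("wrist",(398,119.5),.064,P);t=world("wrist",(321,262),.056,P);j=world("wrist",(318.5,130),.044,P);t2=world("wrist",(321,249),.044,P)
print(a,b,np.linalg.norm(a-b),t,j,t2)
print(np.arctan2(b[0]-a[0],a[1]-b[1]),np.arctan2(*(j-t)[[1,0]]))
y=np.arctan2(b[0]-a[0],a[1]-b[1]); u=np.array([np.cos(y),np.sin(y)])
print((a+b)[:2]/2-.06*u,t[:2]+.045*u,j[:2]-.055*u)
for n,p in [("stand",(587.6,88.4))]: print(world("wrist",p,.1,P))
E
```

```text
[0.3865 0.3645 0.064 ] [0.4468 0.276  0.064 ] 0.10718773510731214 [0.3331 0.2633 0.056 ] [0.4115 0.3164 0.044 ] [0.3384 0.2667 0.044 ]
0.5981647411542451 0.595562092945745
[0.3671 0.2865] [0.3703 0.2887] [0.366  0.2855]
[0.546  0.1846 0.1   ]
```

```bash
python3 - <<'E'
from h import *
np.set_printoptions(precision=4,suppress=True)
r=rot(.597,1); g=np.array([.3675,.2865,0])
ctrl.move_ptp(g+[0,0,.10],r)
ctrl.move_straight(g+[0,0,.006],v=.12)
print(ctrl.current_ft_force()); ctrl.grab(100); print(ctrl.current_width(),ctrl.current_ft_force())
ctrl.move_straight(g+[0,0,.16],v=.2)
print(ctrl.current_width(),ctrl.current_ft_force(),ctrl.current_moment())
# pre-dock well in front of the stand
ctrl.move_ptp([.445,.165,.19],rot(.0,1))
P=ctrl.camera_params("wrist"); im=ctrl.grab_frame("wrist"); np.savez("w2.npz",**P)
cv2.imwrite("pics/w2.png",im[:,:,::-1]); print(ctrl.current_position(),ctrl.current_time_s(),ctrl.current_width())
for n in ["stand_slots","catch"]:
  for s in ctrl.silhouettes("wrist",n)[:1]:
    ys,xs=np.where(s["region"]); print(n,s["score"],s["location"],xs.min(),xs.max(),ys.min(),ys.max())
E
```

```text
[-0.4268  0.747   0.5605]
0.0130316484922276 [-2.1623 -0.0767  8.9063]
0.013000797079695583 [ 0.4966  0.583  -1.865 ] [-0.0399 -0.0433 -0.0144]
[0.4444 0.165  0.1891] 5.7417 0.013412813083147054
stand_slots 0.67 [357.2, 50.3] 256 470 4 102
catch 0.84 [365.1, 64.3] 341 392 49 77
```

View pics/w2.png

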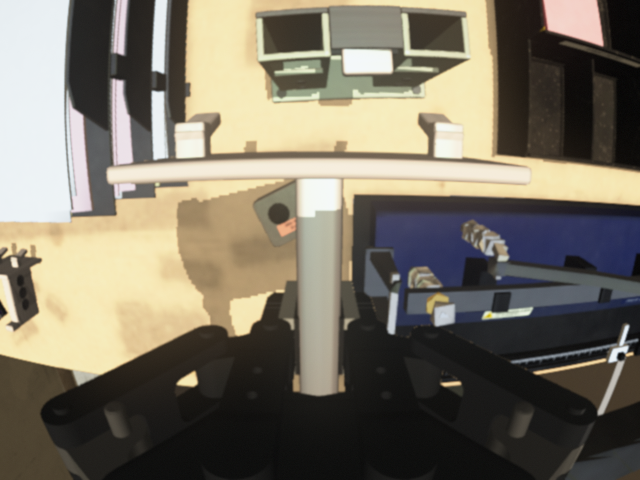

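The wrist view shows the arm held square in the jaws (plate ends at 108,174 and 530,175). The stand lies ahead, with upright front corners at about (261,61) and (467,57) and the catch at (367,62).

```bash
python3 - <<'E'
from h import *
np.set_printoptions(precision=4,suppress=True)
P=dict(np.load("w2.npz"))
for p in [(261,61),(329,58),(402,54),(467,57)]: print(world("wrist",p,.13,P))
print("catch", world("wrist",(367,75),.1275,P))
p=ctrl.current_position();gz=p[2]+.0187
for q in [(108,168),(530,168),(108,181),(530,181)]: print(world("wrist",q,p[2]-.006+.064,P))
im=cv2.imread("pics/w2.png")[0:210,220:500]; cv2.imwrite("pics/w2c.png",cv2.resize(im,None,fx=2.8,fy=2.8,interpolation=cv2.INTER_CUBIC))
E
```

```text
[0.5546 0.1958 0.13  ]
[0.5555 0.1592 0.13  ]
[0.5594 0.1194 0.13  ]
[0.5615 0.081  0.13  ]
catch [0.5468 0.1385 0.1275]
[0.5055 0.2181 0.2473]
[0.5054 0.1113 0.2473]
[0.5022 0.2184 0.2473]
[0.5021 0.111  0.2473]
```

View pics/w2c.png

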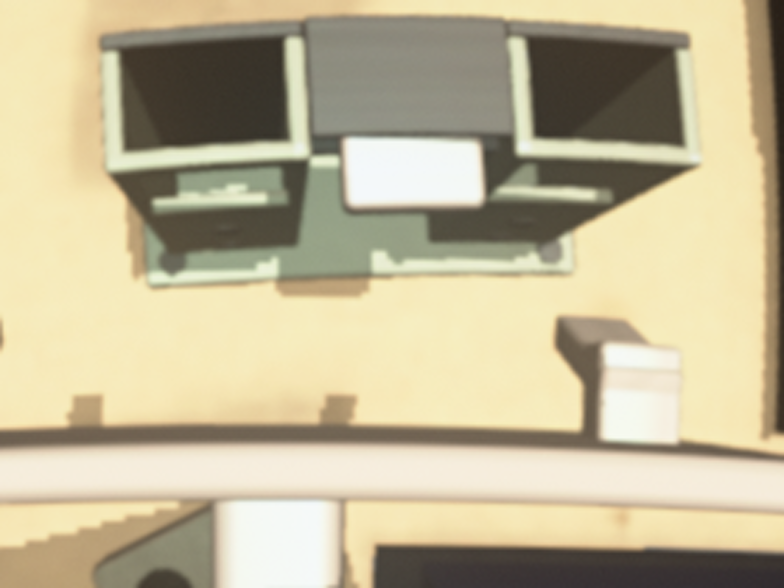

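```bash
python3 - <<'E'
from h import *
np.set_printoptions(precision=4,suppress=True)
yaw=.04; u=np.array([np.cos(yaw),np.sin(yaw),0]); S=np.array([.558,.138,0])
at=lambda d,z:S-(.061+d)*u+[0,0,z]   # d: plate rear in front of uprights
r=rot(yaw,1)
ctrl.move_straight(at(.022,.19),r,v=.12)
ctrl.move_straight(at(.022,.080),v=.12)
F0=ctrl.current_ft_force(); print(ctrl.current_position(),F0,ctrl.current_time_s())
d=.022
while d>-.006:
    d-=.002 if d>.004 else .001
    ctrl.move_straight(at(d,.080),v=.05)
    F=ctrl.current_ft_force()-F0; print(round(d,4),F,ctrl.current_position()[0])
    if np.linalg.norm(F)>8: break
P=ctrl.camera_params("wrist"); im=ctrl.grab_frame("wrist"); cv2.imwrite("pics/w3.png",im[:,:,::-1]); print(ctrl.current_time_s(),ctrl.current_moment())
E
```

```text
[0.4754 0.1348 0.0805] [ 1.1563  0.51   -1.8135] 7.4167
0.02 [-0.6179 -0.3165 -0.235 ] 0.4775112143266705
0.018 [-1.5611  0.1585 -1.21  ] 0.479279115225506
0.016 [-0.3994  0.4013 -0.597 ] 0.48118723039446687
0.014 [-0.5714 -0.354  -0.5012] 0.4832123708286686
0.012 [-1.822  -0.3338 -0.5539] 0.4852147069194583
0.01 [-2.0538 -0.5086 -0.5586] 0.4869283731654906
0.008 [-2.5185 -0.2109 -0.4148] 0.48902373222806556
0.006 [-2.9951  0.1217 -0.8616] 0.49109940371366045
0.004 [-4.1827  0.3354 -1.3872] 0.49311935776650534
0.003 [-3.2914 -0.1415 -0.9075] 0.49406700586485
0.002 [-3.4119  0.8441 -0.5098] 0.4950591323374894
0.001 [-3.8908 -0.1294 -2.1292] 0.49598791919553753
-0.0 [-8.7314 -1.8637  2.6713] 0.4961725277541867
10.7167 [-0.1104  0.9891  0.2283]
```

View pics/w3.png

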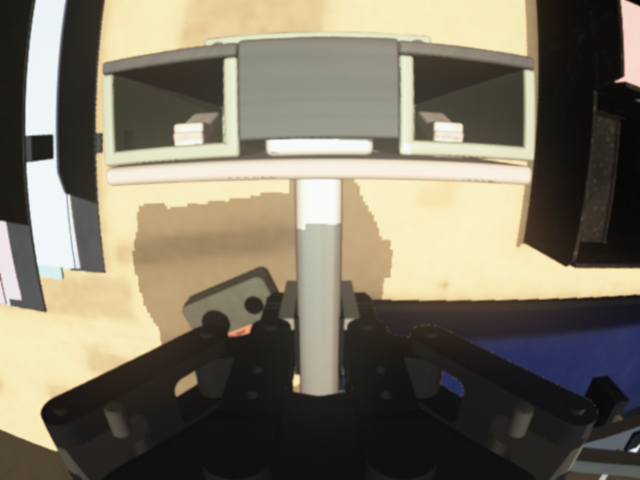

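Both claws are inside the uprights (188,130 and 445,130), the plate is flush and centred, and the catch is pushed in. Now I'll lower it.

```bash
python3 - <<'E'
from h import *
np.set_printoptions(precision=4,suppress=True)
yaw=.04; u=np.array([np.cos(yaw),np.sin(yaw),0]); S=np.array([.558,.138,0])
at=lambda d,z:S-(.061+d)*u+[0,0,z]
F0=np.array([1.16,.5,-1.8]); z=.080; d=.0015
while z>.048:
    z-=.003 if z>.066 else .0015
    ctrl.move_straight(at(d,z),v=.05)
    F=ctrl.current_ft_force()-F0; p=ctrl.current_position(); print(round(z,4),F,p[[0,2]])
    if abs(F[2])>35 or np.linalg.norm(F)>45: break
im=ctrl.grab_frame("wrist"); cv2.imwrite("pics/w4.png",im[60:260,80:560,::-1]); print(ctrl.current_time_s(),ctrl.current_moment(),ctrl.current_width())
E
```

```text
0.077 [-4.0275 -0.657  -1.8064] [0.4955 0.0769]
0.074 [-3.6508 -0.2734 -1.3196] [0.4956 0.0739]
0.071 [-3.7221 -0.8323 -1.5417] [0.4955 0.0708]
0.068 [-3.205   0.3417 -1.9808] [0.4954 0.0678]
0.065 [-4.5446 -1.0724 -1.4993] [0.4954 0.0648]
0.0635 [-3.2508 -0.5979 -1.0973] [0.4955 0.0634]
0.062 [-4.718   0.6731 -0.881 ] [0.4955 0.0619]
0.0605 [-4.4602 -0.2492 -1.354 ] [0.4955 0.0604]
0.059 [-1.3743 -1.1133 -0.1677] [0.4959 0.059 ]
0.0575 [-1.5682 -0.5666 -0.3159] [0.4956 0.0574]
0.056 [-0.649  -0.6493  4.0201] [0.4958 0.0561]
0.0545 [-4.2855 -0.856  10.1178] [0.4957 0.0548]
0.053 [-5.8095 -2.4927 17.2256] [0.4955 0.0535]
0.0515 [-6.8411 -5.8025 15.8902] [0.4952 0.0519]
0.05 [-7.7929 -6.8356 18.01  ] [0.4951 0.0505]
0.0485 [-9.7134 -7.8434 25.7102] [0.4951 0.0493]
0.047 [-13.1547  -9.6822  35.7088] [0.495  0.0482]
15.0167 [-0.8534  1.0726  0.7084] 0.012903041053689446
```

View pics/w4.png

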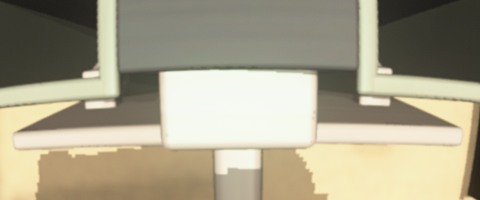

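Contact came at the expected hung height (TCP z about 0.056). The sideways catch force dropped at 0.059, and the tongue now shows over the plate's top edge (crop 160–317, 70–150). I'll relieve the press, let go, back off straight up, and look.

```bash
python3 - <<'E'
from h import *
np.set_printoptions(precision=4,suppress=True)
p=ctrl.current_position(); F0=np.array([1.16,.5,-1.8])
for z in (.0495,.0515,.053):
    ctrl.move_straight([.4957,p[1],z],v=.05); print(z,ctrl.current_ft_force()-F0)
    if (ctrl.current_ft_force()-F0)[2]<3: break
ctrl.open(); print(ctrl.current_width(),ctrl.current_ft_force()-F0)
q=ctrl.current_position(); ctrl.move_straight([q[0],q[1],.17],v=.12); print(ctrl.current_ft_force())
a=ctrl.grab_frame("wrist"); cv2.imwrite("pics/w5.png",a[:,:,::-1])
P=ctrl.camera_params("wrist"); np.savez("w5.npz",**P)
b=ctrl.grab_frame("scene")[170:260,280:400,::-1]; cv2.imwrite("pics/s5.png",cv2.resize(b,None,fx=6,fy=6,interpolation=cv2.INTER_CUBIC)); print(ctrl.current_time_s())
E
```

```text
0.0495 [-9.2129 -3.3598 13.131 ]
0.0515 [-7.6699 -1.7992  2.6759]
0.08546408304686116 [-0.3619 -0.645   1.4533]
[-0.7538 -0.3234 -0.9232]
17.4583
```

View pics/w5.png

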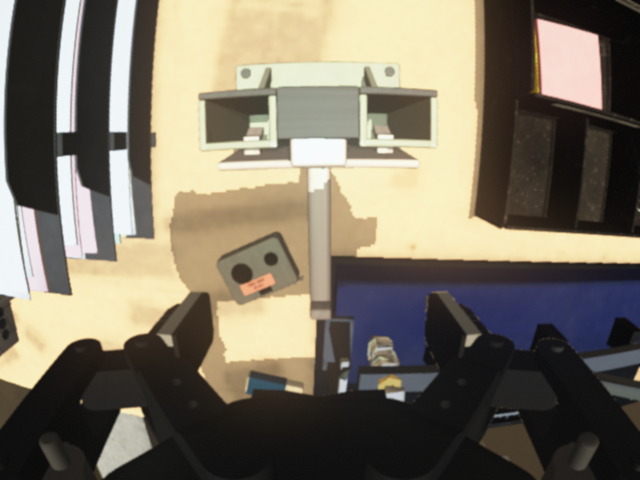

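View pics/s5.png

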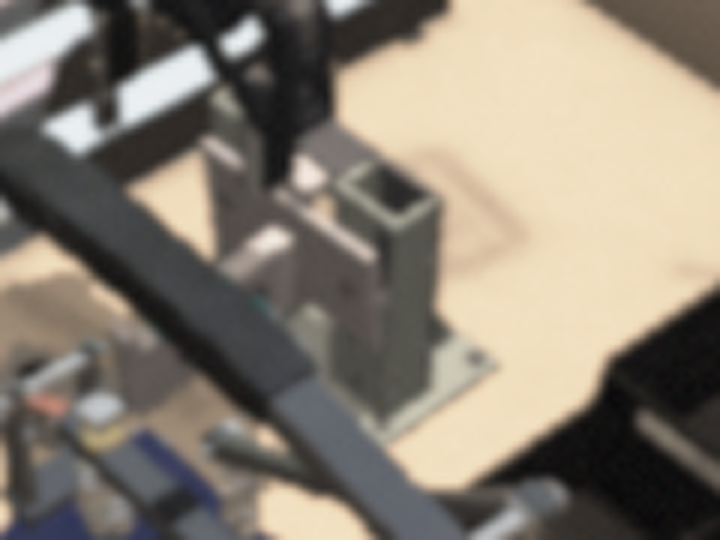

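```bash
python3 - <<'E'
from h import *
np.set_printoptions(precision=1,suppress=True)
P=dict(np.load("w5.npz")); c,s=np.cos(.04),np.sin(.04)
W=lambda x,y,z:np.array([.558-.0+c*x-s*y,.138+s*x+c*y,.05+z])
for dz in (0,.004):
    print(dz,"tip lip top",proj("wrist",W(-.105,0,.056+dz),P),"plate ends rear top",proj("wrist",W(0,.055,.064+dz),P),proj("wrist",W(0,-.055,.064+dz),P),"catch front",proj("wrist",W(-.01,.014,.0775),P),proj("wrist",W(-.01,-.014,.0775),P),proj("wrist",W(0,-.014,.0775),P))
im=cv2.imread("pics/w5.png")[70:340,190:450]; cv2.imwrite("pics/w5c.png",cv2.resize(im,None,fx=2.2,fy=2.2,interpolation=cv2.INTER_CUBIC))
E
```

```text
0 tip lip top [318.7 319.5] plate ends rear top [216.9 147.6] [420.4 147.5] catch front [290.4 165.7] [346.9 165.7] [347.1 145.7]
0.004 tip lip top [318.7 322.5] plate ends rear top [214.9 147.7] [422.4 147.6] catch front [290.4 165.7] [346.9 165.7] [347.1 145.7]
```

View pics/w5c.png

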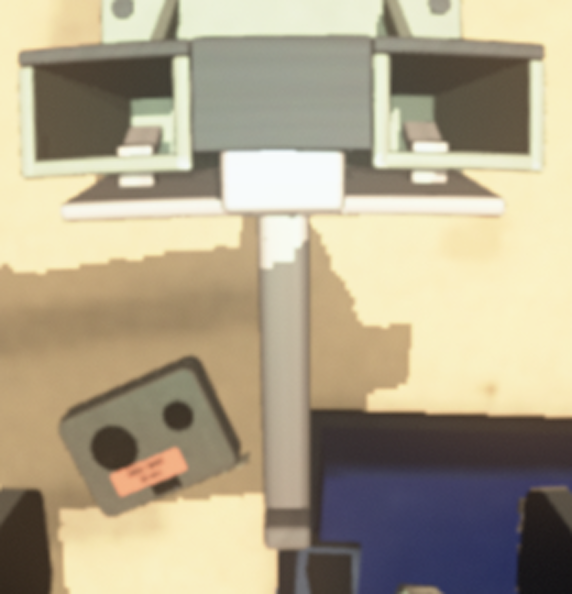

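```bash
python3 - <<'E'
from h import *
r=ctrl.grab_frame("top")
for n in ["wide_arm_grip","narrow_arm_grip"]:
    for s in ctrl.silhouettes("top",n)[:1]: print(n,s["score"],s["location"])
print(ctrl.current_ft_force(),ctrl.current_time_s()); ctrl.sign_off()
E
```

```text
narrow_arm_grip 0.67 [165.4, 271.4]
[0.01901543 0.52435038 0.03422635] 17.6083
the job is handed in; nothing more can be done
```

The wide arm is hung on the stand with both claws in the slots and the catch out over its back plate, and I handed the job in at 17.6 s. I gripped it by the blade, passed both claws through the slots about 24 mm above hung height, and lowered it. It met the stop at the expected height. I pressed on to about 36 N, eased the load off, let go and backed straight up.

**Checks that agreed:**
- **Catch:** its sideways force dropped at 3 mm above hung height, where it should snap out. In the last wrist picture the tongue's front edge is within about a pixel of where it should be when fully out, and it covers the plate's top edge.
- **Claws:** both show inside the uprights.
- **Clear of the work:** the force reading was about zero after backing off.
- **Narrow arm:** it is still at its starting spot in the top camera (165, 271).

**Checks that were less clean:**
- **Lean:** the plate's top stands roughly 6 mm out from the uprights, with the tip sagging to match. I estimate the play in the hooks allows about 4 mm, so some may be measurement error or the extra press. The 10 mm tongue still overlaps the plate by about 4 mm.
- **Top view:** the network did not find the wide arm there in the last picture. I put that down to the gripper blocking the view, but did not check.
- **Lift test:** I did not try lifting the arm against the catch.

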